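Turn the fire brick round the hearth's corner post and bed it in the stops

TASK

The tang-heating brick has been left sideways on the hearth, out of its place. Push it slowly against the steel corner post so that it swings a quarter turn round the post and its tang groove opens to the front of the hearth. Then slide it home, flush against the side stop and the back stop, bedding it on the back stop with some 15 N over and above what it takes to slide it, and leave it there. Fire brick is soft: keep it flat on the plate, never let it bear on the steel with more than 25 N, and leave the other things on the bench alone.

Things in the scene. Friction and masses are not known exactly. Their poses are not given: they have to be found in the camera images.
- hearth: The hearth, fixed: a sooty steel plate 310 x 270 x 5 mm lying on the bench. Origin under the plate's centre at bench height (plate top 5 mm above); x points to its back, -x to its open front edge, y to its left, z up. The stops and the post are fixed to it and turn with it. Home is the corner of the back stop and the side stop; it is open at the left and the front.
- stop_back: The back stop, a steel angle fixed across the hearth's back, upright leg 40 mm high above the plate and 200 mm long. Origin: middle of the foot of its stop face, on the plate top, 115 mm along x and 30 mm along y of the hearth; the face looks to the hearth's -x. The brick is to be bedded on it with some 15 N (10 to 20).
- stop_side: The side stop, a steel angle fixed along the hearth's right, upright leg 40 mm high above the plate and 84 mm long. Origin: middle of the foot of its stop face, on the plate top, 73 mm along x and -37.5 mm along y of the hearth; the face looks to the hearth's +y. Its line touches the post's left flank.
- post: The corner post, a plain round steel bar 25 mm in diameter standing 65 mm above the plate at the front end of the side stop, fixed. Origin: on its axis, at the plate top, 15 mm along x and -50 mm along y of the hearth.
- brick: Loose half fire brick, pale, 114 x 114 x 64 mm (too wide to grip), 0.4 to 0.8 kg, soft: must not bear on post or stops with more than 25 N. Origin: centre of its underside. Finishes with its x axis along the hearth's x; starts with it along the hearth's y, within 15 degrees, so it turns clockwise seen from above.
- brick_center (a point): Centre of the brick, 32 mm above its underside. At the start it lies in front of the post (towards the hearth's -x), 20 to 50 mm to the left of the post's axis, the brick's nearest side some 5 to 45 mm clear of the post. Its friction on steel and fingers is 0.3 to 0.5: an oblique brick pushed at its middle wedges; push the end that stands off.
- brick_mouth (a point): Open end of the tang groove in the brick's top: middle of its -x side, 57 mm from the centre, 57 mm above the underside. The groove is 14 mm wide, 14 mm deep and 75 mm long, along the brick's x axis, closed at its +x end.
- seat (a point): Where the brick's centre lies when it is home: 58 mm along x, 19.5 mm along y and 37 mm above the hearth's origin. Sliding the brick along the plate takes 1 to 6 N, more if it is also pressed down.
- torch: Bystander: cartridge blow torch standing upright, 80 mm in diameter, 185 mm high. Leave alone.
- water: Bystander: closed glass bottle, 72 mm in diameter, 170 mm high. Leave alone.
- hammer: Bystander: hammer lying on the bench, 260 mm long. Leave alone.
- handle: Bystander: wooden knife handle lying on the bench, 125 mm long, 27 mm thick. Leave alone.
Not all that is in view belongs to the job. There is more than one size of the brick; the one meant has the size given above.

How it is judged:
On the way, in this order (a step that is already met when the one before it is completed fails the run):
1. the brick bears on the post while it is between a quarter and three quarters of the way through its turn (contact force between brick and post above 0.5 N and angle between the x axis of brick and the x axis of hearth, either way round between 0.4 and 1.17 rad), for 0.1 s.
2. turned to within 6 degrees, the brick bears on the back stop with more than 8 N (contact force between brick and stop_back above 8 N and angle between the x axis of brick and the x axis of hearth, either way round below 0.105 rad and x of brick_mouth in the frame of hearth below 0.03 m), for 0.1 s.
At the end, for the whole second after the job is handed in: The brick lies still and flat on the hearth plate, untouched, its groove opening to the hearth's front (within 2 degrees), flush against the back stop and the side stop (its centre within 2 mm of the home position each way) (x of brick_center in the frame of seat between -0.002 and 0.002 m and y of brick_center in the frame of seat between -0.002 and 0.002 m and z of brick_center in the frame of seat below 0.002 m and x of brick_mouth in the frame of hearth below 0.02 m and angle between the x axis of brick and the x axis of hearth, either way round below 0.035 rad and angle between brick's own z axis and vertical below 0.03 rad and linear speed of brick below 0.01 m/s and contact force between brick and the arm below 0.1 N and contact force between brick and the fingers below 0.1 N).
It fails at once if the brick bears on the post or a stop with more than 25 N (contact force between brick and post above 25 N or contact force between brick and stop_back above 25 N or contact force between brick and stop_side above 25 N).
It fails at once if the brick is tipped or lifted off the plate (angle between brick's own z axis and vertical above 0.12 rad or height (world z) of brick above 0.02 m).
It fails at once if a bystander is moved by more than 15 mm (distance of any of torch, water, hammer, handle from where it was at the start of the episode above 0.015 m).
It also fails if it takes over 72 s, if anything falls off the work surface, if the arm or the gripper's body presses on something with over 40 N, if the wrist force passes 120 N, or if a joint passes its speed limit or range.

ROBOT

A 6-joint arm with a two-finger parallel gripper is mounted at the origin on the work surface. World frame = base frame: x ahead of the robot, y to its left, z up, the work surface at z = 0. Lengths are in m, angles in rad, forces in N, time in s.
With the tool pointing down it reaches from about 0.25 to 0.775 m from the base axis. Payload 4 kg.
Tool frame: the origin (TCP) lies at the centre of the arm's flange, where the gripper is bolted on; the fingertips stand 199 mm ahead of it and the grasp point (between the pads) lies 180 mm ahead of it (robot.tcp_to_tips is the z of the fingertips in the tool frame, in m); z points along the fingers, y is the line along which they close (so a half turn about z gives the same grasp; the last joint's range is limited). The gripper opens to 94 mm and grips with 3 to 60 N. Pads are 16 mm wide; open, the fingers measure 119 mm over their backs; the gripper's body (75 mm by 177 mm) begins 78 mm behind the grasp point.
Start: joints at [-1.219, 0.087, 1.371, -0, 1.684, -0.103], TCP at [0.242, -0.494, 0.405] pointing down, gripper open.
Joint ranges: [-3.1, 3.1], [-0.76, 2.03], [0.27, 2.55], [-1.08, 4.22], [0.17, 2.65], [-2.57, 2.57]. Speed limits (rad/s): [2.79, 2.79, 3.14, 3.14, 3.14, 3.14].

INTERFACE

Orientations are given as [roll, pitch, yaw] about the fixed x, y, z axes, in that order (R = Rz(yaw) Ry(pitch) Rx(roll)).
In Python, from bench import robot gives the robot as it stands.
- The arm moves only by the tool play_rows, never from a script. Its arguments are lists of equal length, an entry for each row: "translation": the shift along the tool's x, y, z scaled (see below), a list of three; "twist": the turn, a rotation vector about the tool's x, y, z scaled (see below), a list of three; "gripper": the opening, from -1 (shut) to 1 (fully open). A call has 1 to 8 rows; each row shifts and turns the commanded pose from where the row before left it, along the tool's axes as they then stand; what a row does not reach is not made up. The controller multiplies each number of a shift by 0.04 m and each number of a turn by 0.1 rad. A row lasts 1/10 s, in which the tool goes at most 50 mm and 8.59 degrees, less where a joint would pass 70% of its speed; a pose out of reach is approached as far as the arm can. A call with a number of a shift or a turn outside -1 to 1 is refused whole. A call with a gripper value outside its range is refused whole. The fingers move at their own pace and stop on an object; the grip force is fixed at half the most. Time passes only in rows, so rows that do not move let the fingers close. It gives the time, the measured TCP pose, the force, the opening and the grip force at its end, in the units of the state.
- robot.get_obs(): the state, without advancing time (a new reading comes with each control period).
- robot.snapshot(name): name is "scene" or "top" or "wrist"; returns the picture (480x640x3 uint8, red, green, blue); there is no depth.
- robot.camera_model(name): a dict with "camera_matrix" (3x3 intrinsics, pixels), "rvec" (rotation vector, rad) and "tvec" (3), from world to camera coordinates, as OpenCV has them. Camera axes: x right, y down, z forward; pixel columns grow to the right and rows downward; lengths in m; the calibration is good to about 2 mm. A picture is of the moment at which its call begins: read the wrist's pose just before it. camera_model takes no time and is no camera call; for the wrist camera it gives the pose at the moment of the call.
- robot.close_job(): hands the job in; it is judged then, once.
Trained networks look in the newest picture that a camera, given by its name, has taken for a name from the list of things; names that differ only in an ending like _2 or _b are one class to them, and where a whole thing is asked for, a point or a joint stands for the part that bears it (a point fixed in the world has none). Each returns a list of dicts, best first, with "score" (0 to 1); they miss things now and then, are a little off and sometimes report something else, mostly with a low value. They report only what shows in the picture. A call takes as long as a camera call. They do not tell look-alikes from the thing itself.
- robot.recognise(name, camera): "centre" ([x, y, z] in m, in world coordinates, good to about 4 mm: the middle of the surface that is visible of it).
- robot.spot_point(name, camera): "centre" ([x, y, z] in m, in world coordinates, good to about 4 mm: a listed point, or the origin of a listed thing).
The state is a dict: "time": time; "joint_positions": joint angles; "qvel": joint speeds; "joint_torque": joint torques, N m; "tool_pos": TCP position; "ee_rot": TCP orientation; "wrist_force": force on the tool from outside, world axes, zero at the start; "wrist_torque": the same for the moment, N m; "width": finger opening in m; "finger_force": force on a finger pad.
Only numpy, scipy, OpenCV 4.12 (cv2) and the standard library are available. Lean on these libraries where they do the work, as an engineer would, in place of code of your own. Each camera call takes 0.05 s, during which the arm holds its last target. There are 200 camera calls.

## Working session

There is one attempt and no reset: what is moved stays moved. The work goes in short steps, Python scripts to look and compute and a tool call to move; the robot and the scene stay as the last step left them, time stands still between calls to the robot, and variables do not carry over. Pictures are saved under pics/ and viewed, at most 10 in all, crops included, and the job is handed in when it is done.

Besides the shell and the picture viewer there is one more tool, called after "Emit:" by a JSON object that holds its "fn" and its "kwargs", one argument or row to a line. play_rows: Moves the arm, as the interface text tells. Its arguments: {"type":"object","properties":{"translation":{"type":"array","items":{"type":"array","items":{"type":"number","minimum":-1,"maximum":1}}},"twist":{"type":"array","items":{"type":"array","items":{"type":"number","minimum":-1,"maximum":1}}},"gripper":{"type":"array","items":{"type":"number"}}},"required":["translation","twist","gripper"]}

```bash
mkdir -p pics; ls; python3 - <<'E'
from bench import robot
import cv2,numpy as np
for c in ["top","scene"]:
    im=robot.snapshot(c); cv2.imwrite(f"pics/{c}0.png",im[:,:,::-1])
    for n in ["hearth","stop_back","stop_side","post","brick","brick_center","brick_mouth","seat","torch","water","hammer","handle"]:
        for f in ("recognise","spot_point"):
            if f=="recognise" and n in("seat","brick_center","brick_mouth"):continue
            if f=="spot_point" and n in("torch","water","hammer","handle"):continue
            r=getattr(robot,f)(n,c)
            print(c,f[:4],n,[(np.round(d["centre"],3).tolist(),round(d["score"],2)) for d in r[:3]])
o=robot.get_obs();print(o)
E
```

```text
pics
top reco hearth [([0.651, -0.047, 0.004], 0.56)]
top spot hearth [([0.629, -0.055, 0.002], 0.68)]
top reco stop_back [([0.757, -0.017, 0.011], 0.71)]
top spot stop_back [([0.743, -0.019, 0.009], 0.65)]
top reco stop_side [([0.701, -0.102, 0.01], 0.88)]
top spot stop_side [([0.701, -0.09, 0.002], 0.89), ([0.742, -0.016, 0.009], 0.73)]
top reco post [([0.636, -0.1, 0.04], 0.63)]
top spot post [([0.646, -0.103, 0.003], 0.54)]
top reco brick [([0.338, -0.111, 0.047], 0.82), ([0.352, 0.167, 0.087], 0.66), ([0.534, -0.066, 0.068], 0.65)]
top spot brick [([0.54, -0.067, 0.006], 0.86), ([0.342, -0.115, -0.003], 0.76), ([0.354, 0.17, -0.001], 0.65)]
top spot brick_center [([0.544, -0.07, 0.037], 0.77), ([0.348, 0.17, 0.044], 0.67), ([0.34, -0.113, 0.022], 0.58)]
top spot brick_mouth [([0.549, -0.123, 0.062], 0.92), ([0.425, 0.196, 0.082], 0.85), ([0.381, -0.098, 0.044], 0.78)]
top spot seat [([0.683, -0.032, 0.037], 0.86), ([0.416, -0.324, -0.005], 0.53)]
top reco torch []
top reco water [([0.551, 0.41, 0.114], 0.84)]
top reco hammer [([0.339, 0.419, 0.026], 0.73)]
top reco handle []
sce
[... 1271 characters left out ...]
.63)]
{'time': 1.8, 'joint_positions': array([-1.21906783e+00,  8.72191460e-02,  1.37069356e+00,  3.52036754e-05,
        1.68357470e+00, -1.03122386e-01]), 'qvel': array([ 0.00154852,  0.00179029, -0.00189277,  0.00187389,  0.00138691,
        0.00057838]), 'joint_torque': array([-4.23509273e-04, -3.40028214e+01, -3.02591228e+01,  7.16487598e-02,
        2.38791830e-02, -1.30456559e-05]), 'tool_pos': array([ 0.24162381, -0.49409461,  0.40469868]), 'ee_rot': array([ 3.14148436e+00, -2.39590461e-05,  4.54854852e-01]), 'wrist_force': array([-0.03321915, -0.14504122, -0.20086483]), 'wrist_torque': array([-0.04123568, -0.02554743,  0.03124569]), 'finger_force': 0.0, 'width': 0.09372936414521701}
```

View pics/top0.png

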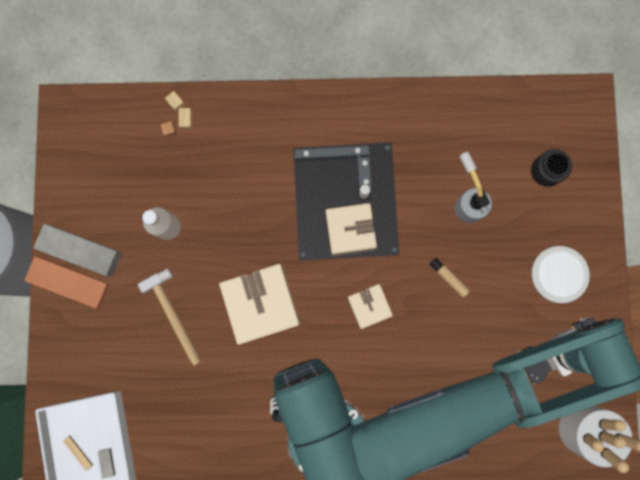

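View pics/scene0.png

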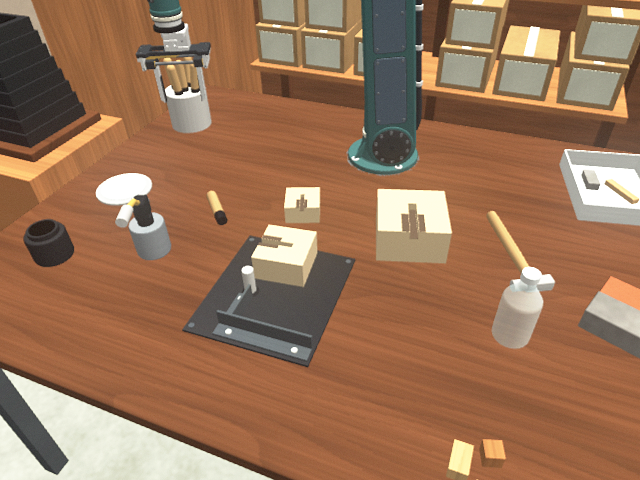

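The candidates, by top-view pixels, are A at (351,228) on the hearth, B at (258,303), which is larger, and C at (370,306), which is smaller. A fits: it lies on the plate in front of the post, with its groove opening to the right. I'll confirm it by size and in a crop.

```bash
cat > h.py <<'E'
import cv2,numpy as np
from bench import robot
def unproj(uv,z,cam):
    m=robot.camera_model(cam);K=np.array(m["camera_matrix"]);R=cv2.Rodrigues(np.array(m["rvec"],float))[0];t=np.array(m["tvec"]).ravel()
    uv=np.atleast_2d(uv).astype(float);d=(np.linalg.inv(K)@np.c_[uv,np.ones(len(uv))].T).T@R
    c=-R.T@t;s=(z-c[2])/d[:,2];return c+s[:,None]*d
def proj(P,cam):
    m=robot.camera_model(cam);return cv2.projectPoints(np.atleast_2d(P).astype(float),np.array(m["rvec"],float),np.array(m["tvec"],float),np.array(m["camera_matrix"]),None)[0][:,0]
E
python3 - <<'E'
from h import *
im=cv2.imread("pics/top0.png")
hsv=cv2.cvtColor(im,cv2.COLOR_BGR2HSV)
def rect(mask,pt,z):
    mask=cv2.morphologyEx(mask.astype(np.uint8),cv2.MORPH_CLOSE,np.ones((9,9)))
    n,l=cv2.connectedComponents(mask);c=cv2.findContours((l==l[pt[1],pt[0]]).astype(np.uint8),0,2)[0]
    c=max(c,key=cv2.contourArea);P=unproj(c[:,0],z,"top")[:,:2]
    (cx,cy),wh,a=cv2.minAreaRect((P*1000).astype(np.float32));print(np.round([cx,cy],1),np.round(wh,1),round(a,1))
pale=(hsv[...,2]>170)&(hsv[...,1]<110)
for p,z in (((340,220),.069),((250,320),.09),((362,312),.045)): rect(pale,p,z)
rect((hsv[...,2]<75)|(pale),(312,200),.005)
cv2.imwrite("pics/c1.png",np.hstack([cv2.resize(im[130:270,280:410],(390,420),interpolation=3),cv2.resize(cv2.imread("pics/scene0.png")[200:370,180:370],(380,420),interpolation=3)]))
E
```

```text
[540.8 -68. ] [115.7 115.4] 7.3
[349.4 168.5] [162.5 162.7] 17.1
[ 340.4 -114.6] [89.7 89.9] 21.4
[625.7 -57.6] [306.  265.8] 2.3
```

View pics/c1.png

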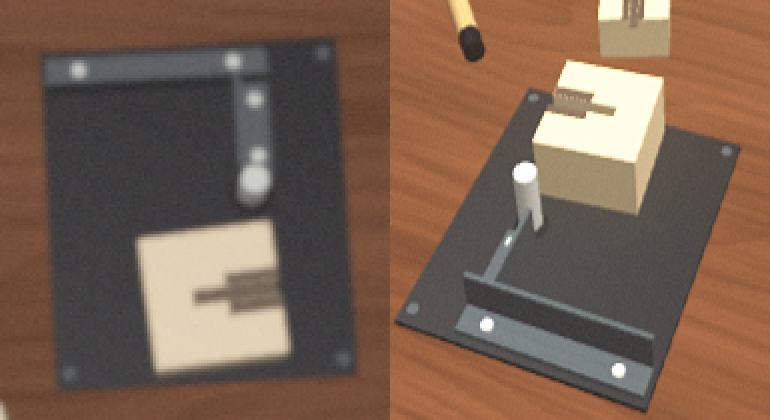

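The crop confirms A: 115 mm square, groove mouth at the right edge (crop (280,290)), post just beyond it at (255,180). B measures 162 mm and C 90 mm, so neither fits. Next I go to the front of the brick with the fingers shut.

Emit:
{"fn": "play_rows", "kwargs": {
  "translation": [
    [0,0,0],
    [0,0,0],
    [0,0,0],
    [0,0,0],
    [0.4,-0.6,0],
    [0.4,-0.6,0],
    [0.4,-0.6,0],
    [0.4,-0.6,0]
  ],
  "twist": [
    [0,0,0.82],
    [0,0,0.82],
    [0,0,0.82],
    [0,0,0.82],
    [0,0,0],
    [0,0,0],
    [0,0,0],
    [0,0,0]
  ],
  "gripper": [-1,-1,-1,-1,-1,-1,-1,-1]
}}

```text
time: 2.6
tool_pos: [0.2932, -0.3898, 0.4047]
ee_rot: [3.141, -0.0, 0.126]
wrist_force: [-0.0, -0.4, 1.0]
width: 0.0334
finger_force: 0.0
```

Emit:
{"fn": "play_rows", "kwargs": {
  "translation": [
    [0.4,-0.6,0],
    [0.4,-0.6,0],
    [0.4,-0.6,0],
    [0.4,-0.6,0],
    [0.4,-0.6,0],
    [0.4,-0.6,0],
    [0.4,-0.6,0],
    [0.4,-0.6,0]
  ],
  "twist": [
    [0,0,0],
    [0,0,0],
    [0,0,0],
    [0,0,0],
    [0,0,0],
    [0,0,0],
    [0,0,0],
    [0,0,0]
  ],
  "gripper": [-1,-1,-1,-1,-1,-1,-1,-1]
}}

```text
time: 3.4
tool_pos: [0.3959, -0.183, 0.4049]
ee_rot: [3.141, -0.0, 0.127]
wrist_force: [1.1, -0.6, 0.3]
width: 0.0004
finger_force: 0.0
```

Emit:
{"fn": "play_rows", "kwargs": {
  "translation": [
    [0.45,-0.63,0],
    [0.45,-0.63,0],
    [0.45,-0.63,0],
    [0.45,-0.63,0],
    [0,0,0.9],
    [0,0,0.9],
    [0,0,0.9],
    [0,0,0.9]
  ],
  "twist": [
    [0,0,0],
    [0,0,0],
    [0,0,0],
    [0,0,0],
    [0,0,0],
    [0,0,0],
    [0,0,0],
    [0,0,0]
  ],
  "gripper": [-1,-1,-1,-1,-1,-1,-1,-1]
}}

```text
time: 4.2
tool_pos: [0.4542, -0.0748, 0.2596]
ee_rot: [3.141, -0.001, 0.127]
wrist_force: [0.9, -0.4, -0.1]
width: 0.0003
finger_force: 0.0
```

Emit:
{"fn": "play_rows", "kwargs": {
  "translation": [
    [0,0,0.5],
    [0,0,0.5],
    [0,0,0.15],
    [0,0,0]
  ],
  "twist": [
    [0,0,0],
    [0,0,0],
    [0,0,0],
    [0,0,0]
  ],
  "gripper": [-1,-1,-1,-1]
}}

```text
time: 4.6
tool_pos: [0.454, -0.075, 0.214]
ee_rot: [-3.141, 0.002, 0.127]
wrist_force: [0.5, -1.2, 0.9]
width: 0.0005
finger_force: 0.0
```

```bash
python3 - <<'E'
from h import *
print(robot.get_obs()["wrist_force"])
ims=[robot.snapshot(c) for c in("wrist","top")]
cv2.imwrite("pics/c2.png",np.hstack([cv2.resize(ims[0],(480,360)),ims[1][120:320,260:420][:180]. repeat(2,0).repeat(2,1)])[:,:,::-1])
E
```

```text
[ 0.48876416 -1.2254879   0.92142553]
```

View pics/c2.png

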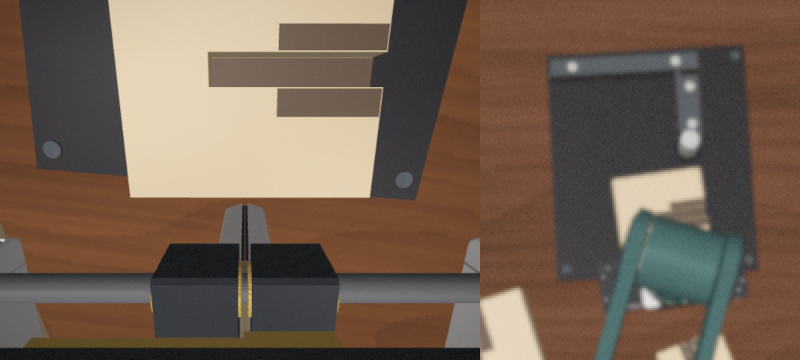

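The wrist view shows the brick's front edge at (130..370,198), square to the tool. The groove opens right at (375,70) and the finger is at (245,205), near mid-face. I'll push it gently towards the post.

Emit:
{"fn": "play_rows", "kwargs": {
  "translation": [
    [0.15,-0.12,0],
    [0.15,0,0],
    [0.1,0.01,0],
    [0.1,0.01,0],
    [0.1,0.01,0],
    [0.1,0.01,0],
    [0.1,0.01,0],
    [0.1,0.01,0]
  ],
  "twist": [
    [0,0,0],
    [0,0,0],
    [0,0,0],
    [0,0,0],
    [0,0,0],
    [0,0,0],
    [0,0,0],
    [0,0,0]
  ],
  "gripper": [-1,-1,-1,-1,-1,-1,-1,-1]
}}

```text
time: 5.5
tool_pos: [0.489, -0.0682, 0.2144]
ee_rot: [-3.141, 0.005, 0.127]
wrist_force: [-5.7, 0.2, 4.3]
width: 0.0003
finger_force: 2.8
```

```bash
cat >> h.py <<'E'
def brick(name=None):
    """fit 114 mm square top face (z=.069) to the wrist image; hearth-relative pose"""
    from scipy.optimize import minimize
    m=robot.camera_model("wrist");im=robot.snapshot("wrist");o=robot.get_obs()
    if name: cv2.imwrite(f"pics/{name}.png",im[:,:,::-1])
    hsv=cv2.cvtColor(im,cv2.COLOR_RGB2HSV)
    pale=((hsv[...,2]>185)&(hsv[...,1]<90)).astype(np.uint8)
    pale=cv2.morphologyEx(pale,cv2.MORPH_OPEN,np.ones((5,5)))
    n,l,st,_=cv2.connectedComponentsWithStats(pale);pale=(l==1+np.argmax(st[1:,4]))
    c=max(cv2.findContours(pale.astype(np.uint8),0,1)[0],key=cv2.contourArea)
    hull=cv2.convexHull(c)[:,0]
    P=unproj(c[:,0],.069,"wrist")[:,:2]*1000;uv=c[:,0]
    ok=(uv[:,0]>4)&(uv[:,0]<635)&(uv[:,1]>4)&(uv[:,1]<475);P=P[ok]
    H=np.array([629,-55.5]);
    def cost(p):
        a=p[2];d=P-p[:2];x=d@[np.cos(a),np.sin(a)];y=d@[-np.sin(a),np.cos(a)]
        q=np.minimum(np.abs(np.maximum(abs(x),abs(y))-57),6);return (q**2).sum()
    best=None
    for a in np.arange(-100,20,15):
        for dx in (-20,0,20):
            c0=(P.min(0)+P.max(0))/2+[dx,0]
            r=minimize(cost,[*c0,np.radians(a)],method="Nelder-Mead",options=dict(initial_simplex=np.array([[*c0,np.radians(a)],[c0[0]+15,c0[1],np.radians(a)],[c0[0],c0[1]+15,np.radians(a)],[*c0,np.radians(a+8)]])))
            if best is None or r.fun<best.fun: best=r
    x,y,a=best.x;print("brick world",round(x,1),round(y,1),"yaw mod90",round(np.degrees(a)%90,1),"rms",round((best.fun/len(P))**.5,2),"n",len(P),"F",np.round(o["wrist_force"],1),"tcp",np.round(o["tool_pos"],4),"t",o["time"])
E
python3 -c "
from h import *
brick()"
```

```text
brick world 555.1 -65.5 yaw mod90 7.2 rms 3.74 n 1377 F [-3.4 -1.   3.2] tcp [ 0.4896 -0.0682  0.2144] t 5.55
```

Emit:
{"fn": "play_rows", "kwargs": {
  "translation": [
    [0.1,0.01,0],
    [0.1,0.01,0],
    [0.08,0.01,0],
    [0.06,0,0],
    [0.05,0,0],
    [0.05,0,0]
  ],
  "twist": [
    [0,0,0],
    [0,0,0],
    [0,0,0],
    [0,0,0],
    [0,0,0],
    [0,0,0]
  ],
  "gripper": [-1,-1,-1,-1,-1,-1]
}}

```text
time: 6.15
tool_pos: [0.5045, -0.0673, 0.2143]
ee_rot: [-3.141, 0.014, 0.127]
wrist_force: [-21.7, -1.9, 14.8]
width: 0.0004
finger_force: 10.9
```

```bash
python3 -c "
from h import *
brick('w3')"
```

```text
brick world 568.4 -64.9 yaw mod90 7.2 rms 3.75 n 1380 F [-19.1  -1.7  11.2] tcp [ 0.5045 -0.0673  0.2143] t 6.2
```

View pics/w3.png

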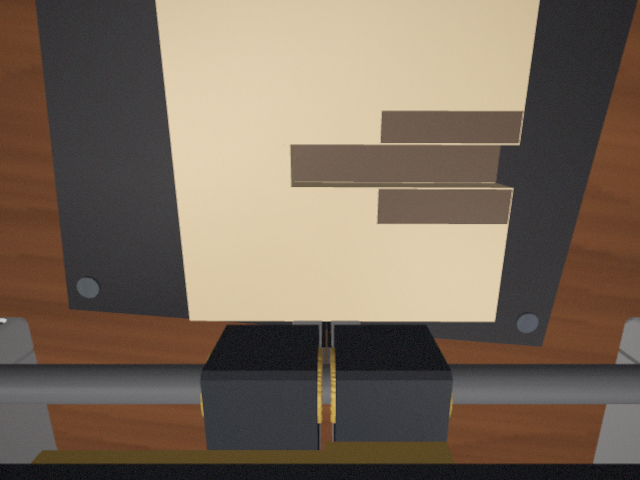

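The force shows brick-on-post contact at about 15 N, so I'll back off, shift to the left end, and plan the swing arc.

Emit:
{"fn": "play_rows", "kwargs": {
  "translation": [
    [-0.1,0,0],
    [-0.15,0,0],
    [0,-0.31,0],
    [0,-0.31,0],
    [0,-0.31,0],
    [0.1,0,0]
  ],
  "twist": [
    [0,0,0],
    [0,0,0],
    [0,0,0],
    [0,0,0],
    [0,0,0],
    [0,0,0]
  ],
  "gripper": [-1,-1,-1,-1,-1,-1]
}}

```text
time: 6.8
tool_pos: [0.4965, -0.029, 0.2146]
ee_rot: [-3.141, -0.0, 0.129]
wrist_force: [-0.2, 0.1, -0.3]
width: 0.0004
finger_force: 0.0
```

```bash
cat > arc.py <<'E'
from h import *
brick()
post=np.array([645.5,-104.5])
for ph in range(0,100,10):
    f=np.radians(ph);a=np.radians(7.2)-f;n=-np.array([np.cos(a),np.sin(a)]);t=np.array([-np.sin(a),np.cos(a)])
    c=post+69.5*n+(49-12.5*f)*t;p=c+65.5*n+43*t
    if ph: d=p-pp; print(ph,"yaw",round(np.degrees(a),1),"c",c.round(),"finger",p.round(1),"d world",d.round(1),"d n/t",round(d@-pn,1),round(d@pt,1))
    pp,pn,pt=p,n,t
E
python3 arc.py
```

```text
brick world 569.1 -65.8 yaw mod90 7.1 rms 3.89 n 1260 F [-0.1 -0.5  1. ] tcp [ 0.4973 -0.0297  0.2148] t 6.85
10 yaw -2.8 c [578. -54.] finger [515.   -8.2] d world [15. 22.] d n/t 17.6 19.9
20 yaw -12.8 c [588. -46.] finger [533.3  10.9] d world [18.2 19.1] d n/t 17.3 19.9
30 yaw -22.8 c [598. -38.] finger [554.2  26.6] d world [20.9 15.7] d n/t 16.9 20.0
40 yaw -32.8 c [609. -33.] finger [577.1  38.6] d world [23. 12.] d n/t 16.5 20.0
50 yaw -42.8 c [620. -29.] finger [601.5  46.7] d world [24.4  8.1] d n/t 16.1 20.0
60 yaw -52.8 c [632. -27.] finger [626.7  50.7] d world [25.2  4. ] d n/t 15.8 20.1
70 yaw -62.8 c [644. -27.] finger [652.   50.6] d world [25.3 -0.1] d n/t 15.4 20.1
80 yaw -72.8 c [655. -29.] finger [676.8  46.5] d world [24.8 -4.1] d n/t 15.0 20.1
90 yaw -82.8 c [666. -32.] finger [700.4  38.5] d world [23.6 -8. ] d n/t 14.6 20.2
```

Emit:
{"fn": "play_rows", "kwargs": {
  "translation": [
    [0.1,-0.08,0],
    [0.1,-0.08,0],
    [0.1,-0.08,0],
    [0.1,-0.08,0]
  ],
  "twist": [
    [0,0,0.44],
    [0,0,0.44],
    [0,0,0.44],
    [0,0,0.44]
  ],
  "gripper": [-1,-1,-1,-1]
}}

```text
time: 7.25
tool_pos: [0.5117, -0.0171, 0.2146]
ee_rot: [3.141, 0.002, -0.051]
wrist_force: [-2.7, -0.0, 1.8]
width: 0.0004
finger_force: 1.6
```

```bash
python3 -c "
from h import *
brick()"
```

```text
brick world 575.8 -63.6 yaw mod90 87.4 rms 3.89 n 1268 F [-1.2  1.3  1.2] tcp [ 0.5123 -0.0168  0.2146] t 7.3
```

Emit:
{"fn": "play_rows", "kwargs": {
  "translation": [
    [0.1,-0.08,0],
    [0.1,-0.08,0],
    [0.1,-0.08,0],
    [0.1,-0.08,0],
    [0.1,-0.08,0],
    [0.1,-0.08,0]
  ],
  "twist": [
    [0,0,0.44],
    [0,0,0.44],
    [0,0,0.44],
    [0,0,0.44],
    [0,0,0.44],
    [0,0,0.44]
  ],
  "gripper": [-1,-1,-1,-1,-1,-1]
}}

```text
time: 7.9
tool_pos: [0.5366, -0.0006, 0.2145]
ee_rot: [-3.141, 0.01, -0.314]
wrist_force: [-12.2, 6.5, 10.1]
width: 0.0005
finger_force: 7.3
```

```bash
python3 -c "
from h import *
brick()"
```

```text
brick world 584.5 -62.0 yaw mod90 71.7 rms 3.9 n 1266 F [-10.4   6.2   6.1] tcp [ 5.371e-01 -3.000e-04  2.145e-01] t 7.95
```

Emit:
{"fn": "play_rows", "kwargs": {
  "translation": [
    [0.07,-0.1,-0.01],
    [0.08,-0.1,-0.01],
    [0.08,-0.1,-0.01],
    [0.08,-0.1,0],
    [0.08,-0.1,0],
    [0.08,-0.1,0]
  ],
  "twist": [
    [0,0,0.5],
    [0,0,0.5],
    [0,0,0.5],
    [0,0,0.5],
    [0,0,0.5],
    [0,0,0.5]
  ],
  "gripper": [-1,-1,-1,-1,-1,-1]
}}

```text
time: 8.55
tool_pos: [0.5636, 0.0148, 0.2144]
ee_rot: [-3.14, 0.013, -0.613]
wrist_force: [-8.9, 13.1, 3.1]
width: 0.0005
finger_force: 7.6
```

```bash
python3 -c "
from h import *
brick('w4')"
```

```text
brick world 592.0 -57.3 yaw mod90 55.2 rms 3.9 n 1271 F [-7.8 13.1  3.7] tcp [0.5642 0.0151 0.2144] t 8.6
```

View pics/w4.png

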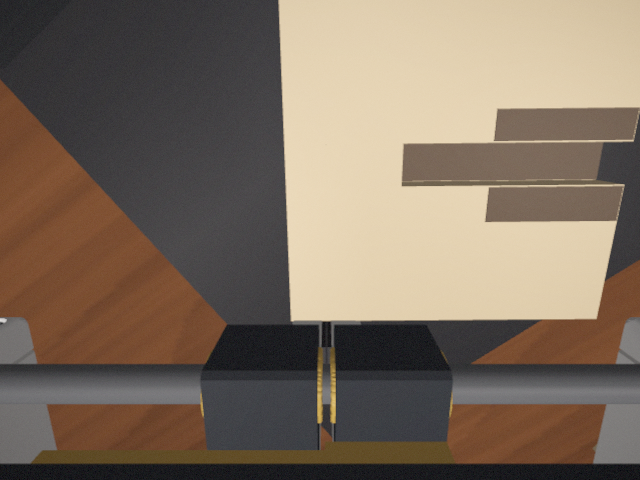

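The wrist view shows the brick turning with the tool, its front edge at (290..600,320) and groove opening right. The swing is about 40 % done. I continue more slowly.

Emit:
{"fn": "play_rows", "kwargs": {
  "translation": [
    [0.05,-0.1,0],
    [0.06,-0.1,0],
    [0.06,-0.1,0],
    [0.06,-0.1,0]
  ],
  "twist": [
    [0,0,0.6],
    [0,0,0.6],
    [0,0,0.6],
    [0,0,0.6]
  ],
  "gripper": [-1,-1,-1,-1]
}}

```text
time: 9.0
tool_pos: [0.581, 0.0228, 0.2144]
ee_rot: [-3.14, 0.016, -0.852]
wrist_force: [-7.5, 19.0, 3.2]
width: 0.0008
finger_force: 9.5
```

```bash
python3 -c "
from h import *
brick()"
```

```text
brick world 596.4 -53.7 yaw mod90 45.4 rms 3.83 n 1339 F [-6.  17.2  1.4] tcp [0.5816 0.023  0.2144] t 9.05
```

Brick and finger are wedging because the finger friction drags it back along the face. I'll ease off and push with more motion along the face.

Emit:
{"fn": "play_rows", "kwargs": {
  "translation": [
    [-0.06,-0.08,0],
    [0,-0.1,0],
    [0.04,-0.1,0],
    [0.06,-0.1,0],
    [0.06,-0.1,0]
  ],
  "twist": [
    [0,0,0],
    [0,0,0],
    [0,0,0],
    [0,0,0.2],
    [0,0,0.2]
  ],
  "gripper": [-1,-1,-1,-1,-1]
}}

```text
time: 9.55
tool_pos: [0.599, 0.0299, 0.2145]
ee_rot: [3.141, 0.009, -0.893]
wrist_force: [-5.6, 11.7, 0.3]
width: 0.0005
finger_force: 6.3
```

```bash
cat > st.py <<'E'
from h import *
import io,contextlib,re
s=io.StringIO()
with contextlib.redirect_stdout(s): brick()
s=s.getvalue();print(s.strip())
x,y,m=[float(v) for v in re.findall(r"world (\S+) (\S+) yaw mod90 (\S+)",s)[0]]
o=robot.get_obs();T=o["tool_pos"][:2]*1000;F=o["wrist_force"][:2]
a=np.radians(m-90);n=-np.array([np.cos(a),np.sin(a)]);t=np.array([-np.sin(a),np.cos(a)]);c=np.array([x,y]);p=np.array([645.5,-104.5])
print("post n,t",((c-p)@n).round(1),((p-c)@t).round(1),"finger n,t",((T-c)@n).round(1),((T-c)@t).round(1),"F on tool n,t",(F@n).round(1),(F@t).round(1))
h=np.radians(2.3);d=c-[629,-55.5];print("hearth frame c",np.round([d@[np.cos(h),np.sin(h)],d@[-np.sin(h),np.cos(h)]],1),"ang",round(m-90+90-2.3,1))
y=o["ee_rot"][2];X=np.array([np.cos(y),np.sin(y)]);Y=np.array([np.sin(y),-np.cos(y)])
print("4mm fwd(-n) in tool units",np.round([-n@X*.1,-n@Y*.1],3),"4mm t",np.round([t@X*.1,t@Y*.1],3),"yaw",round(y,3))
E
python3 st.py
```

```text
brick world 602.9 -48.3 yaw mod90 36.3 rms 3.9 n 1246 F [-4.4 11.9 -1.6] tcp [0.5996 0.0301 0.2146] t 9.6
post n,t 70.5 1.1 finger n,t 65.2 43.7 F on tool n,t 12.2 3.5
hearth frame c [-25.8   8.2] ang 34.0
4mm fwd(-n) in tool units [0.1   0.004] 4mm t [ 0.004 -0.1  ] yaw -0.893
```

Emit:
{"fn": "play_rows", "kwargs": {
  "translation": [
    [0.04,-0.13,0],
    [0.05,-0.13,0],
    [0.05,-0.13,0],
    [0.05,-0.13,0]
  ],
  "twist": [
    [0,0,0],
    [0,0,0],
    [0,0,0],
    [0,0,0]
  ],
  "gripper": [-1,-1,-1,-1]
}}

```text
time: 10.0
tool_pos: [0.6206, 0.0365, 0.2146]
ee_rot: [-3.141, 0.006, -0.892]
wrist_force: [-1.9, 6.7, -2.0]
width: 0.0006
finger_force: 3.5
```

```bash
python3 st.py
```

```text
brick world 612.6 -43.0 yaw mod90 25.1 rms 3.72 n 1241 F [-0.5  9.3 -3.3] tcp [0.6213 0.0366 0.2146] t 10.05
post n,t 69.6 3.7 finger n,t 68.4 41.7 F on tool n,t 8.7 3.5
hearth frame c [-15.9  13.1] ang 22.8
4mm fwd(-n) in tool units [0.097 0.024] 4mm t [ 0.024 -0.097] yaw -0.892
```

Emit:
{"fn": "play_rows", "kwargs": {
  "translation": [
    [0.08,-0.11,0],
    [0.08,-0.1,0],
    [0.09,-0.1,0],
    [0.09,-0.09,0]
  ],
  "twist": [
    [0,0,0],
    [0,0,0],
    [0,0,0],
    [0,0,0]
  ],
  "gripper": [-1,-1,-1,-1]
}}

```text
time: 10.45
tool_pos: [0.6419, 0.0377, 0.2147]
ee_rot: [-3.137, 0.009, -0.891]
wrist_force: [-0.7, 14.9, -1.1]
width: 0.0008
finger_force: 7.2
```

```bash
python3 st.py
```

```text
brick world 622.4 -40.0 yaw mod90 15.3 rms 4.08 n 1156 F [ 0.3 14.1 -2.5] tcp [0.6425 0.0377 0.2148] t 10.5
post n,t 68.3 5.3 finger n,t 69.7 39.9 F on tool n,t 13.5 4.1
hearth frame c [-6.  15.8] ang 13.0
4mm fwd(-n) in tool units [0.092 0.04 ] 4mm t [ 0.04  -0.092] yaw -0.891
```

Emit:
{"fn": "play_rows", "kwargs": {
  "translation": [
    [-0.18,-0.08,0],
    [0.11,-0.25,0],
    [0.12,0.05,0],
    [0.08,0,0],
    [0.08,-0.04,0],
    [0.08,-0.04,0]
  ],
  "twist": [
    [0,0,0],
    [0,0,0],
    [0,0,0],
    [0,0,0],
    [0,0,0],
    [0,0,0]
  ],
  "gripper": [-1,-1,-1,-1,-1,-1]
}}

```text
time: 11.1
tool_pos: [0.6608, 0.0389, 0.2163]
ee_rot: [-3.131, 0.009, -0.891]
wrist_force: [1.5, 19.6, 0.1]
width: 0.0006
finger_force: 9.7
```

```bash
python3 st.py
```

```text
brick world 626.2 -39.2 yaw mod90 10.9 rms 4.27 n 1075 F [ 2.9 18.8 -0.7] tcp [0.6612 0.0388 0.2163] t 11.15
post n,t 67.8 6.6 finger n,t 70.0 49.2 F on tool n,t 17.9 6.4
hearth frame c [-2.1 16.4] ang 8.6
4mm fwd(-n) in tool units [0.088 0.047] 4mm t [ 0.047 -0.088] yaw -0.891
```

The remaining 8.6° is better finished from the rear face. Pushing forward at its left end also turns the brick clockwise.

Emit:
{"fn": "play_rows", "kwargs": {
  "translation": [
    [-0.64,-0.2,0],
    [0,0,0],
    [0,0,0],
    [0,0,0],
    [0,0,0],
    [0,0,0],
    [0,0,0],
    [0,0,0]
  ],
  "twist": [
    [0,0,0],
    [0,0,-1],
    [0,0,-1],
    [0,0,-1],
    [0,0,-1],
    [0,0,-1],
    [0,0,-1],
    [0,0,-1]
  ],
  "gripper": [-1,-1,-1,-1,-1,-1,-1,-1]
}}

```text
time: 11.95
tool_pos: [0.6509, 0.0577, 0.2161]
ee_rot: [3.14, -0.001, -0.19]
wrist_force: [0.7, 0.3, 1.1]
width: 0.0003
finger_force: 0.0
```

Emit:
{"fn": "play_rows", "kwargs": {
  "translation": [
    [0,0,0],
    [0,0,0],
    [0,0,0],
    [-1,0,0],
    [-1,0,0],
    [-1,0,0]
  ],
  "twist": [
    [0,0,-1],
    [0,0,-1],
    [0,0,-0.3],
    [0,0,0],
    [0,0,0],
    [0,0,0]
  ],
  "gripper": [-1,-1,-1,-1,-1,-1]
}}

```text
time: 12.55
tool_pos: [0.5296, 0.0537, 0.2157]
ee_rot: [3.141, -0.0, 0.035]
wrist_force: [-0.2, 0.6, 1.1]
width: 0.0005
finger_force: 0.0
```

Emit:
{"fn": "play_rows", "kwargs": {
  "translation": [
    [0,0.7,0.05],
    [0,0.7,0],
    [0,0.65,0],
    [0,0,0]
  ],
  "twist": [
    [0,0,0],
    [0,0,0],
    [0,0,0],
    [0,0,0]
  ],
  "gripper": [-1,-1,-1,-1]
}}

```text
time: 12.95
tool_pos: [0.5339, -0.0304, 0.2144]
ee_rot: [3.139, -0.001, 0.032]
wrist_force: [0.2, 0.4, -0.5]
width: 0.0006
finger_force: 0.0
```

```bash
python3 - <<'E'
exec(open('h.py').read().replace('def brick(name=None)','def brick(name="w5")'))
exec(open('st.py').read().replace('from h import *',''))
E
```

```text
brick world 626.0 -35.3 yaw mod90 10.1 rms 3.94 n 1282 F [0.5 0.5 0.9] tcp [ 0.5338 -0.0291  0.2142] t 13.0
post n,t 71.5 7.1 finger n,t 22.3 -89.7 F on tool n,t 0.4 0.6
hearth frame c [-2.2 20.3] ang 7.8
4mm fwd(-n) in tool units [0.014 0.099] 4mm t [ 0.099 -0.014] yaw 0.033
```

View pics/w5.png

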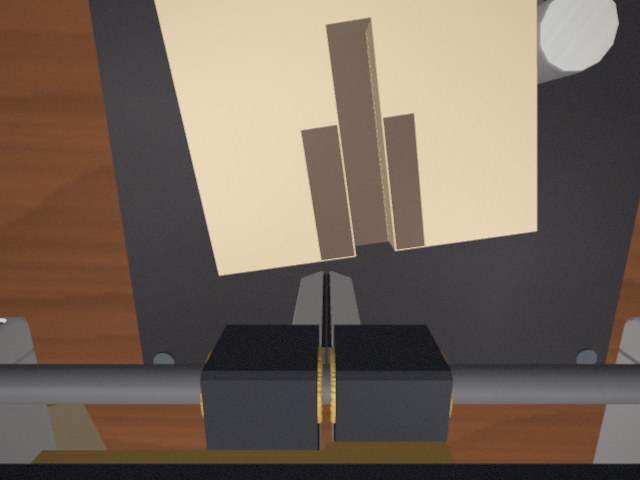

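The wrist view shows the groove opening to the front, the rear edge running (220,275) to (537,232) and about 8° left to turn, with the post touching at (540,60). I push the left end forward.

Emit:
{"fn": "play_rows", "kwargs": {
  "translation": [
    [0.25,-0.4,0],
    [0.25,0,0],
    [0.09,0,0],
    [0.08,0,0],
    [0.08,0,0],
    [0.08,0,0],
    [0.08,0,0]
  ],
  "twist": [
    [0,0,0],
    [0,0,0],
    [0,0,0],
    [0,0,0],
    [0,0,0],
    [0,0,0],
    [0,0,0]
  ],
  "gripper": [-1,-1,-1,-1,-1,-1,-1]
}}

```text
time: 13.7
tool_pos: [0.5694, -0.0102, 0.2134]
ee_rot: [-3.141, 0.001, 0.037]
wrist_force: [-4.2, 2.0, -1.0]
width: 0.0006
finger_force: 2.1
```

```bash
python3 st.py
```

```text
brick world 636.9 -35.4 yaw mod90 2.2 rms 3.68 n 1371 F [-3.7  1.3 -0.8] tcp [ 0.5699 -0.0103  0.2135] t 13.75
post n,t 69.4 5.9 finger n,t 27.7 -66.0 F on tool n,t 1.5 -3.7
hearth frame c [ 8.7 19.8] ang -0.1
4mm fwd(-n) in tool units [0.  0.1] 4mm t [ 0.1 -0. ] yaw 0.037
```

Emit:
{"fn": "play_rows", "kwargs": {
  "translation": [
    [-0.12,0.2,0],
    [0,0.2,0],
    [0.12,0,0],
    [0.08,0,0],
    [0.1,0.005,0],
    [0.1,0.005,0],
    [0.1,0.005,0],
    [0.1,0.005,0]
  ],
  "twist": [
    [0,0,0],
    [0,0,0],
    [0,0,0],
    [0,0,0],
    [0,0,0],
    [0,0,0],
    [0,0,0],
    [0,0,0]
  ],
  "gripper": [-1,-1,-1,-1,-1,-1,-1,-1]
}}

```text
time: 14.55
tool_pos: [0.589, -0.0264, 0.2142]
ee_rot: [3.142, 0.003, 0.036]
wrist_force: [-5.3, 0.5, 4.5]
width: 0.0003
finger_force: 3.0
```

```bash
python3 st.py
```

```text
brick world 655.9 -34.0 yaw mod90 1.7 rms 3.67 n 1363 F [-4.7  0.7  2.2] tcp [ 0.5896 -0.0265  0.2142] t 14.6
post n,t 70.2 -12.5 finger n,t 9.5 -66.1 F on tool n,t 0.8 -4.6
hearth frame c [27.7 20.4] ang -0.6
4mm fwd(-n) in tool units [-0.001  0.1  ] 4mm t [0.1   0.001] yaw 0.037
```

Emit:
{"fn": "play_rows", "kwargs": {
  "translation": [
    [0.1,0.005,0],
    [0.1,0.005,0],
    [0.1,0.005,0],
    [0.1,0.005,0],
    [0.1,0.005,0],
    [0.1,0.005,0]
  ],
  "twist": [
    [0,0,0],
    [0,0,0],
    [0,0,0],
    [0,0,0],
    [0,0,0],
    [0,0,0]
  ],
  "gripper": [-1,-1,-1,-1,-1,-1]
}}

```text
time: 15.2
tool_pos: [0.6129, -0.0264, 0.214]
ee_rot: [-3.141, 0.003, 0.037]
wrist_force: [-6.6, 0.6, 3.7]
width: 0.0004
finger_force: 3.2
```

Emit:
{"fn": "play_rows", "kwargs": {
  "translation": [
    [0.025,0,0],
    [0.025,0,0]
  ],
  "twist": [
    [0,0,0],
    [0,0,0]
  ],
  "gripper": [-1,-1]
}}

```text
time: 15.4
tool_pos: [0.6149, -0.0264, 0.214]
ee_rot: [-3.141, 0.003, 0.037]
wrist_force: [-7.1, 0.5, 3.8]
width: 0.0002
finger_force: 3.2
```

```bash
python3 st.py
```

```text
brick world 681.0 -33.3 yaw mod90 2.1 rms 3.68 n 1367 F [-5.7  1.5  3.2] tcp [ 0.615  -0.0264  0.214 ] t 15.45
post n,t 69.9 -38.1 finger n,t 9.3 -65.7 F on tool n,t 1.7 -5.6
hearth frame c [52.8 20.1] ang -0.2
4mm fwd(-n) in tool units [-0.   0.1] 4mm t [0.1 0. ] yaw 0.037
```

Emit:
{"fn": "play_rows", "kwargs": {
  "translation": [
    [0.025,0,0],
    [0.025,0,0],
    [0.025,0,0]
  ],
  "twist": [
    [0,0,0],
    [0,0,0],
    [0,0,0]
  ],
  "gripper": [-1,-1,-1]
}}

```text
time: 15.75
tool_pos: [0.6177, -0.0262, 0.214]
ee_rot: [-3.141, 0.003, 0.037]
wrist_force: [-9.7, 0.4, 3.6]
width: 0.0004
finger_force: 4.5
```

Emit:
{"fn": "play_rows", "kwargs": {
  "translation": [
    [0.025,0,0]
  ],
  "twist": [
    [0,0,0]
  ],
  "gripper": [-1]
}}

```text
time: 15.85
tool_pos: [0.6182, -0.0262, 0.214]
ee_rot: [-3.141, 0.006, 0.037]
wrist_force: [-10.4, 1.0, 6.6]
width: 0.0008
finger_force: 5.6
```

Emit:
{"fn": "play_rows", "kwargs": {
  "translation": [
    [0.012,0,0]
  ],
  "twist": [
    [0,0,0]
  ],
  "gripper": [-1]
}}

```text
time: 15.95
tool_pos: [0.6183, -0.0262, 0.214]
ee_rot: [-3.141, 0.007, 0.037]
wrist_force: [-11.6, 0.2, 7.3]
width: 0.0003
finger_force: 5.9
```

Emit:
{"fn": "play_rows", "kwargs": {
  "translation": [
    [0.012,0,0]
  ],
  "twist": [
    [0,0,0]
  ],
  "gripper": [-1]
}}

```text
time: 16.05
tool_pos: [0.6185, -0.0262, 0.214]
ee_rot: [-3.141, 0.008, 0.037]
wrist_force: [-12.8, 1.5, 7.2]
width: 0.0005
finger_force: 6.6
```

Emit:
{"fn": "play_rows", "kwargs": {
  "translation": [
    [0.015,0,0],
    [0.015,0,0],
    [0.015,0,0],
    [0.015,0,0]
  ],
  "twist": [
    [0,0,0],
    [0,0,0],
    [0,0,0],
    [0,0,0]
  ],
  "gripper": [-1,-1,-1,-1]
}}

```text
time: 16.45
tool_pos: [0.6195, -0.0262, 0.214]
ee_rot: [-3.141, 0.014, 0.037]
wrist_force: [-20.5, -1.5, 13.8]
width: 0.0003
finger_force: 10.1
```

```bash
python3 st.py
```

```text
brick world 684.0 -33.2 yaw mod90 2.1 rms 3.68 n 1366 F [-19.    0.1  12.6] tcp [ 0.6195 -0.0262  0.214 ] t 16.5
post n,t 69.8 -41.1 finger n,t 9.4 -64.2 F on tool n,t 0.8 -19.0
hearth frame c [55.9 20.1] ang -0.2
4mm fwd(-n) in tool units [-0.   0.1] 4mm t [0.1 0. ] yaw 0.037
```

Emit:
{"fn": "play_rows", "kwargs": {
  "translation": [
    [0.005,0,0],
    [0,0,0],
    [-0.1,0,0],
    [-0.4,0,0],
    [-1,0,0],
    [-1,0,-0.5],
    [0,0,-1],
    [0,0,-1]
  ],
  "twist": [
    [0,0,0],
    [0,0,0],
    [0,0,0],
    [0,0,0],
    [0,0,0],
    [0,0,0],
    [0,0,0],
    [0,0,0]
  ],
  "gripper": [-1,-1,-1,-1,-1,-1,-1,-1]
}}

```text
time: 17.3
tool_pos: [0.5214, -0.0298, 0.3129]
ee_rot: [-3.141, 0.003, 0.036]
wrist_force: [1.3, -0.1, 0.8]
width: 0.0005
finger_force: 0.0
```

```bash
python3 st.py; python3 - <<'E'
from h import *
s=robot.snapshot("scene");w=robot.snapshot("wrist")
cv2.imwrite("pics/c6.png",np.hstack([cv2.resize(s[215:365,180:360],(432,360),interpolation=cv2.INTER_CUBIC),cv2.resize(w[:300,150:480],(368,360))])[:,:,::-1])
E
```

```text
brick world 696.2 -43.1 yaw mod90 86.3 rms 3.54 n 243 F [ 2.4 -0.4  4.9] tcp [ 0.5241 -0.0302  0.3229] t 17.35
post n,t -46.6 -64.5 finger n,t 172.6 1.8 F on tool n,t -2.4 -0.2
hearth frame c [67.6  9.7] ang 84.0
4mm fwd(-n) in tool units [0.099 0.01 ] 4mm t [ 0.01  -0.099] yaw 0.037
```

View pics/c6.png

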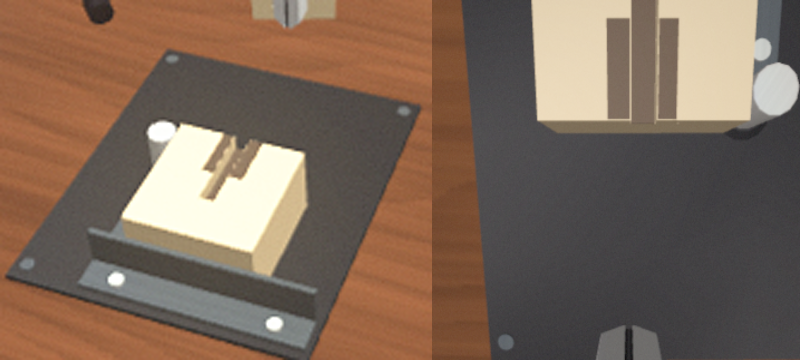

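The scene crop shows the brick bedded at the back stop, around (200,240). The wrist crop shows a gap of a few pixels between brick edge (751,90) and post (755,90), so I'll press it gently from the left against the side stop.

Emit:
{"fn": "play_rows", "kwargs": {
  "translation": [
    [0.85,-0.38,0],
    [0.85,-0.38,0],
    [0.85,-0.38,0],
    [0.85,-0.38,0],
    [0.85,-0.38,0],
    [0,0,0.9],
    [0,0,0.9],
    [0,0,0.92]
  ],
  "twist": [
    [0,0,0],
    [0,0,0],
    [0,0,0],
    [0,0,0],
    [0,0,0],
    [0,0,0],
    [0,0,0],
    [0,0,0]
  ],
  "gripper": [-1,-1,-1,-1,-1,-1,-1,-1]
}}

```text
time: 18.25
tool_pos: [0.6907, 0.0526, 0.2037]
ee_rot: [-3.142, 0.0, 0.037]
wrist_force: [-36.3, 1.7, 345.5]
width: 0.0003
finger_force: 204.9
```

Emit:
{"fn": "play_rows", "kwargs": {
  "translation": [
    [0,0,0],
    [0,0.1,0],
    [0,0.05,0],
    [0,0.05,0]
  ],
  "twist": [
    [0,0,0],
    [0,0,0],
    [0,0,0],
    [0,0,0]
  ],
  "gripper": [-1,-1,-1,-1]
}}

```text
time: 18.65
tool_pos: [0.6904, 0.0444, 0.2046]
ee_rot: [-3.141, 0.0, 0.037]
wrist_force: [0.2, 1.5, 2.2]
width: 0.0005
finger_force: 1.2
```

That descent was my error: I read the height mid-settling, so the tips struck the plate, and the wrist reading reached 345 N, above the 120 N limit. I'll raise the tool and finish carefully.

Emit:
{"fn": "play_rows", "kwargs": {
  "translation": [
    [0,0,-0.23],
    [0,0,0],
    [0,0.04,0],
    [0,0.04,0]
  ],
  "twist": [
    [0,0,0],
    [0,0,0],
    [0,0,0],
    [0,0,0]
  ],
  "gripper": [-1,-1,-1,-1]
}}

```text
time: 19.05
tool_pos: [0.6903, 0.0408, 0.2139]
ee_rot: [3.141, 0.001, 0.037]
wrist_force: [0.6, 0.2, -0.2]
width: 0.0006
finger_force: 0.0
```

Emit:
{"fn": "play_rows", "kwargs": {
  "translation": [
    [0,0.04,0],
    [0,0.04,0],
    [0,0,0]
  ],
  "twist": [
    [0,0,0],
    [0,0,0],
    [0,0,0]
  ],
  "gripper": [-1,-1,-1]
}}

```text
time: 19.35
tool_pos: [0.6906, 0.0375, 0.2141]
ee_rot: [3.141, 0.0, 0.036]
wrist_force: [-0.9, 0.4, -0.5]
width: 0.0005
finger_force: 0.0
```

Emit:
{"fn": "play_rows", "kwargs": {
  "translation": [
    [0,0.025,0],
    [0,0.025,0]
  ],
  "twist": [
    [0,0,0],
    [0,0,0]
  ],
  "gripper": [-1,-1]
}}

```text
time: 19.55
tool_pos: [0.6906, 0.0364, 0.2142]
ee_rot: [-3.14, 0.0, 0.037]
wrist_force: [-0.5, 3.6, -0.4]
width: 0.0002
finger_force: 1.9
```

Emit:
{"fn": "play_rows", "kwargs": {
  "translation": [
    [0,0.025,0],
    [0,0.025,0]
  ],
  "twist": [
    [0,0,0],
    [0,0,0]
  ],
  "gripper": [-1,-1]
}}

```text
time: 19.75
tool_pos: [0.6905, 0.0358, 0.2142]
ee_rot: [-3.137, 0.001, 0.038]
wrist_force: [-0.2, 9.0, -0.6]
width: 0.0004
finger_force: 4.3
```

Emit:
{"fn": "play_rows", "kwargs": {
  "translation": [
    [0,0.025,0]
  ],
  "twist": [
    [0,0,0]
  ],
  "gripper": [-1]
}}

```text
time: 19.85
tool_pos: [0.6905, 0.0356, 0.2143]
ee_rot: [-3.135, 0.0, 0.038]
wrist_force: [-0.7, 10.7, 0.9]
width: 0.0007
finger_force: 5.3
```

Emit:
{"fn": "play_rows", "kwargs": {
  "translation": [
    [0,0.02,0],
    [0,-0.1,0],
    [0,-0.5,0],
    [0,-0.5,0],
    [0,0,-1],
    [0,0,-1],
    [0,0,-1]
  ],
  "twist": [
    [0,0,0],
    [0,0,0],
    [0,0,0],
    [0,0,0],
    [0,0,0],
    [0,0,0],
    [0,0,0]
  ],
  "gripper": [-1,-1,-1,-1,-1,-1,-1]
}}

```text
time: 20.55
tool_pos: [0.6889, 0.0779, 0.3352]
ee_rot: [3.141, 0.001, 0.038]
wrist_force: [1.2, -0.0, -0.4]
width: 0.0005
finger_force: 0.0
```

Emit:
{"fn": "play_rows", "kwargs": {
  "translation": [
    [-1,0,0],
    [-1,0.4,0],
    [-1,0.4,0],
    [-1,0.4,0],
    [-0.5,0.4,0],
    [0,0,0],
    [0,0,0],
    [0,0,0]
  ],
  "twist": [
    [0,0,0],
    [0,0,0],
    [0,0,0],
    [0,0,0],
    [0,0,0],
    [0,0,0],
    [0,0,0],
    [0,0,0]
  ],
  "gripper": [-1,-1,-1,-1,-1,-1,-1,-1]
}}

```text
time: 21.35
tool_pos: [0.5126, 0.0063, 0.3345]
ee_rot: [-3.141, -0.001, 0.038]
wrist_force: [-0.4, -0.1, 0.5]
width: 0.0003
finger_force: 0.0
```

```bash
python3 - <<'E'
exec(open('h.py').read().replace('def brick(name=None)','def brick(name="w7")'))
exec(open('st.py').read().replace('from h import *',''))
E
```

```text
brick world 688.1 -106.5 yaw mod90 4.8 rms 3.33 n 207 F [-0.3 -0.1 -0.3] tcp [0.5126 0.0063 0.3343] t 21.4
post n,t -5.6 -42.3 finger n,t 127.1 -165.4 F on tool n,t -0.1 -0.3
hearth frame c [ 57.  -53.3] ang 2.5
4mm fwd(-n) in tool units [0.005 0.1  ] 4mm t [ 0.1   -0.005] yaw 0.038
```

View pics/w7.png

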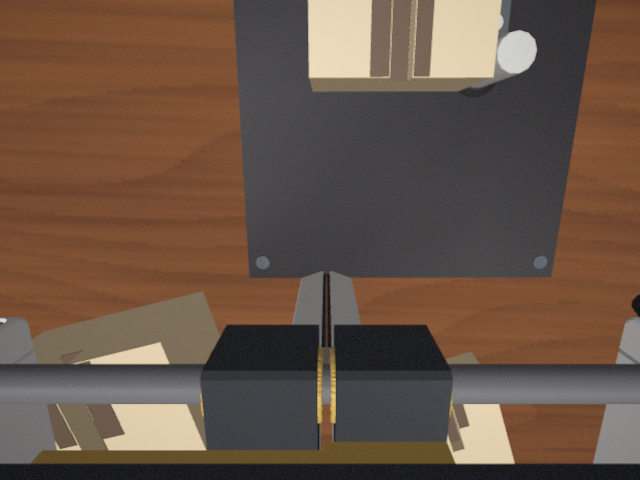

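The wrist view shows the rear top edge at (309..495,78), beside the post top at (517,52), and the plate's front edge at row 277 (249..553). I'll check the distances numerically.

```bash
python3 - <<'E'
from h import *
pl=unproj([(249,277),(553,277)],.005,"wrist")*1e3;b=unproj([(308.5,78.5),(496,78)],.069,"wrist")*1e3;p=unproj([(517,52)],.070,"wrist")*1e3
print(pl.round(1),b.round(1),p.round(1))
d=(pl[0]-pl[1])[:2];L=np.hypot(*d);Y=d/L;X=np.array([Y[1],-Y[0]]);m=pl[:,:2].mean(0)
print("L",L,"brick edge hearth x",[(q[:2]-m)@X-155 for q in b],"y",[(q[:2]-m)@Y for q in b],"post",(p[0,:2]-m)@X-155,(p[0,:2]-m)@Y)
t=robot.snapshot("top");hsv=cv2.cvtColor(t,cv2.COLOR_RGB2HSV)
def rect(mask,pt,z):
    mask=cv2.morphologyEx(mask.astype(np.uint8),cv2.MORPH_CLOSE,np.ones((7,7)))
    n,l=cv2.connectedComponents(mask);c=max(cv2.findContours((l==l[pt[1],pt[0]]).astype(np.uint8),0,2)[0],key=cv2.contourArea)
    r=cv2.minAreaRect((unproj(c[:,0],z,"top")[:,:2]*1000).astype(np.float32));print(r);
pale=(hsv[...,2]>170)&(hsv[...,1]<110)&(hsv[...,1]>25)
u=proj([.686,-.034,.069],"top")[0].astype(int);rect(pale,(u[0]+12,u[1]),.069)
E
```

```text
[[ 466.1   73.4    5. ]
 [ 476.1 -198.4    5. ]] [[623.   21.2  69. ]
 [627.6 -94.6  69. ]] [[ 642.4 -104.7   70. ]]
L 271.9486071426514 brick edge hearth x [np.float64(-0.15086140564241646), np.float64(0.1890857926108822)] y [np.float64(78.04608782451636), np.float64(-37.91304895528091)] post 14.644552218371672 -48.47865394192804
((682.7610473632812, -35.732940673828125), (115.35636901855469, 115.19165802001953), 2.2599945068359375)
```

```bash
python3 -c "
from bench import robot
print(robot.close_job())"
```

```text
the job is handed in; nothing more can be done
None
```

The brick is home, but the run probably fails: during a mistimed descent beside the brick the fingertips struck the hearth plate, the wrist force reached about 345 N against the 120 N limit, and the hand-in reported no verdict. The brick was swung a quarter turn round the post, bedded on the back stop at about 14 N over sliding and pressed against the side stop; it measures within about 1 mm of home with its groove to the front.

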